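# Stack the empty sample tray over the loaded one, turned end for end

## Robot

A 6-joint arm with a two-finger parallel gripper is mounted at the origin on a cart in front of the work surface, level with it; the furniture and walls round the work are solid. World frame = base frame: x ahead of the robot, y to its left, z up, the work surface at z = 0. Lengths are in mm, angles in degrees, forces in N, time in s.
With the tool pointing down it reaches from about 375 to 975 mm from the base axis. Payload 3.8 kg.
Tool frame: the origin (TCP) lies on the centre line of the jaws, within the pads' length; the fingertips stand 14 mm ahead of it and the grasp point (between the pads) lies 5 mm behind it (tip_extent is the distance from the TCP to the fingertips, in mm); z points along the fingers, y is the line along which they close (so a half turn about z gives the same grasp; the last joint's range is limited). The gripper opens to 88 mm and grips with 3 to 60 N. Pads are 18 mm wide; open, the fingers measure 123 mm over their backs; the gripper's body (75 mm by 187 mm) begins 45 mm behind the grasp point.
Start: joints at [68.589, 15.12, 91.902, -0, 72.978, -2.114], TCP at [223.064, 637.072, 252.706] pointing down, gripper open.
Joint ranges: [-150.88, 150.88], [-54.13, 125.18], [17.81, 147.31], [-75.09, 255.09], [0, 152.58], [-146.25, 146.25]. Speed limits (degrees/s): [147.25, 147.25, 180, 180, 180, 180].

## Interface

Orientations are given as [roll, pitch, yaw] about the fixed x, y, z axes, in that order (R = Rz(yaw) Ry(pitch) Rx(roll)).
In Python, from rig import observe, snapshot, calibration, job_done, tip_extent gives the robot as it stands. The module is installed in compiled form; this text tells all that it offers.
- The arm moves only by the tool apply_moves, never from a script. Its argument "targets" is one flat list of numbers, 7 for each row, row after row: the shift along the tool's x, y, z in cm, then the turn, a rotation vector about the tool's x, y, z in degrees, then the opening, from 0 (shut) to 1 (fully open). A call has 1 to 10 rows; each row is the pose to reach, as a shift and turn from the pose commanded when the call began, along the tool's axes at that moment; what a row does not reach only later rows make up. A row lasts 1/12 s, in which the tool goes at most 41.7 mm and 7.16 degrees, less where a joint would pass 70% of its speed; a pose out of reach is approached as far as the arm can. A call with a gripper value outside its range is refused whole. The fingers move at their own pace and stop on an object; "grip_force" is the grip in N (left out, the last holds). Time passes only in rows, so rows that repeat a pose let the fingers close. It gives the time, the measured TCP pose, the force, the opening and the grip force at its end, in the units of the state.
- observe(): the state, without advancing time (a new reading comes with each control period).
- snapshot(name): name is "side" or "top" or "wrist"; returns (picture, depth): 420x560x3 uint8, red, green, blue; 420x560 float32, mm along the optical axis (not along the pixel's ray), 0 where there is no reading.
- calibration(name): a dict with "K" (3x3 intrinsics, pixels), "cam_to_world" (4x4, takes a point from camera to world coordinates). Camera axes: x right, y down, z forward; pixel columns grow to the right and rows downward; lengths in mm; the calibration is good to about 2 mm. A picture is of the moment at which its call begins: read the wrist's pose just before it. calibration takes no time and is no camera call; for the wrist camera it gives the pose at the moment of the call.
- job_done(): hands the job in; it is judged then, once.
The state is a dict: "time_s": time; "joint_positions": joint angles; "joint_velocities": joint speeds; "joint_torque": joint torques, N m; "tcp_pos": TCP position; "ee_rot": TCP orientation; "ft_force": force on the tool from outside, world axes, zero at the start; "wrist_torque": the same for the moment, N m; "width": opening from 0.0 (shut) to 1.0 (fully open); "finger_force": force on a finger pad.
Only numpy, scipy, OpenCV 4.12 (cv2) and the standard library are available. Lean on these libraries where they do the work, as an engineer would, in place of code of your own. Each camera call takes 0.05 s, during which the arm holds its last target. There are 200 camera calls.

## Task

Put the empty grey tray on top of the grey tray that holds the small jar, turned end for end so that its card holder is over the end opposite the lower tray's card holder: then its feet stand level on the inner ledges of the lower tray instead of nesting down onto the jar. Leave the jar standing in the lower tray and the lower tray standing flat on the table, and let go.

Things in the scene. Friction and masses are not known exactly. Their poses are not given: they have to be found in the camera images.
- empty_tray_centre (a point): Centre, 25 mm above the underside, of the empty grey tray to move: 124 mm long (its x) x 64 wide (y) x 50 high, 120 g. Its upright skirt, 26 to 50 mm above the underside, is the grip: across the 64 mm at mid-length. Walls slope in below it (underside 46 x 106). +x end: white card, two ledges inside its corners, one middle foot; -x end: one middle ledge, two corner feet.
- empty_tray_card (a point): middle of the card on the +x end of the empty tray, 62 mm from its centre along its x axis and 38 mm above its underside
- loaded_tray: Same grey tray, 250 g, standing on the table with the jar in it. Origin: centre of its underside; x along its length toward its card end, z up; rim 50 mm up, ledges 44 mm up. The other tray, centred on it and turned 180 degrees, stands with its feet on the ledges, its centre 69 mm above this origin, with 5 mm play each way; set the same way round it sinks onto the jar.
- sample_jar_centre (a point): centre (half-way up) of the small white jar with a dark cap, 36 mm across and 28 mm high, that stands on the floor (3 mm thick) of the loaded tray
Mind the look-alikes: they are no part of the job. What is shaped like the part that bears sample_jar_centre but green or purple is not meant.

How it is judged:
By the outcome, as a careful person would: the job done as asked, in the order asked, and still so for the second after the job is handed in, with the robot touching nothing.
It also fails if it takes over 43 s, if anything falls off the work surface, if the arm or the gripper's body presses on something with over 40 N, if the wrist force passes 120 N, or if a joint passes its speed limit or range.

## Working session

There is one attempt and no reset: what is moved stays moved. The work goes in short steps, Python scripts to look and compute and a tool call to move; the robot and the scene stay as the last step left them, time stands still between calls to the robot, and variables do not carry over. Pictures are saved under pics/ and viewed, at most 10 in all, crops included, and the job is handed in when it is done.

Besides the shell and the picture viewer there is one more tool, called by a JSON object that holds its "fn" and its "kwargs". apply_moves: Moves the arm, as the interface text tells. Its arguments: {"type":"object","properties":{"targets":{"type":"array","items":{"type":"number"}},"grip_force":{"type":"number"}},"required":["targets"]}

```bash
mkdir -p pics; cat > h.py <<'E'
import numpy as np, cv2
from rig import *
from scipy.spatial.transform import Rotation as R
def shot(n,f):
    c=calibration(n); p,d=snapshot(n); cv2.imwrite(f'pics/{f}.png',p[:,:,::-1]); np.savez(f'pics/{f}.npz',p=p,d=d,K=c['K'],T=c['cam_to_world']); return p,d,c
def cloud(f):
    z=np.load(f'pics/{f}.npz'); d=z['d'].astype(float); v,u=np.indices(d.shape); K=z['K']
    P=np.stack([(u-K[0,2])/K[0,0]*d,(v-K[1,2])/K[1,1]*d,d],-1)
    W=P@z['T'][:3,:3].T+z['T'][:3,3]; W[d==0]=np.nan; return z['p'],W
E
python3 - <<'E'
from h import *
print(observe())
shot('top','top0');shot('side','side0')
a=cv2.imread('pics/top0.png');print(calibration('top'))
E
```

```text
{'time_s': 0.0, 'joint_positions': array([ 6.85888931e+01,  1.51682820e+01,  9.19814190e+01, -2.31417983e-03,
        7.29772572e+01, -2.11429485e+00]), 'joint_velocities': array([ 0.04747058, -0.01593739, -0.03219363, -0.0130224 ,  0.10759837,
       -0.02426136]), 'joint_torque': array([ 1.40033477e-03, -5.02104557e+01, -3.56880748e+01,  7.28829880e-02,
        2.91029038e-02, -2.13610278e-04]), 'tcp_pos': array([222.82656604, 636.43605224, 251.39672606]), 'ee_rot': array([-1.79873047e+02, -2.47408998e-03,  1.60703865e+02]), 'ft_force': array([-0.2126031 ,  0.5633453 , -0.01915897]), 'wrist_torque': array([ 0.04560619,  0.00434003, -0.03895524]), 'finger_force': 0.0, 'width': 1.0007755026483482}
{'K': array([[457.14796305,   0.        , 283.23458384],
       [  0.        , 457.14796305, 207.76665301],
       [  0.        ,   0.        ,   1.        ]]), 'cam_to_world': array([[-2.19830663e-02, -9.98635526e-01,  4.73691002e-02,
         5.72479752e+02],
       [-9.99747474e-01,  2.21790694e-02,  3.61610542e-03,
         1.74431513e+02],
       [-4.66177390e-03, -4.72776452e-02, -9.98870909e-01,
         1.54160496e+03],
       [ 0.00000000e+00,  0.00000000e+00,  0.00000000e+00,
         1.00000000e+00]])}
```

View pics/top0.png

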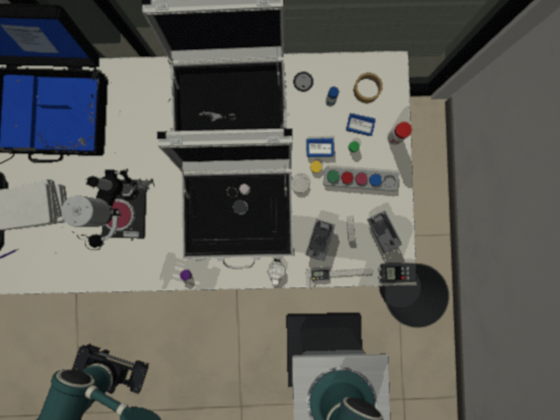

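View pics/side0.png

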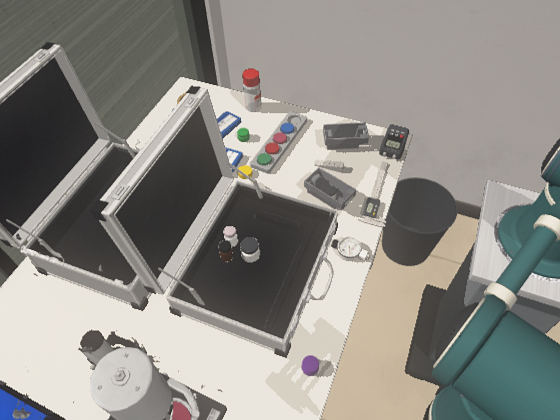

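```bash
python3 - <<'E'
from h import *
a=cv2.imread('pics/top0.png')[200:285,290:415]; b=cv2.imread('pics/side0.png')[110:225,290:415]
a=cv2.resize(a,None,fx=4,fy=4,interpolation=2);b=cv2.resize(b,None,fx=2.4,fy=2.4,interpolation=2)
c=np.zeros((600,800,3),np.uint8);c[:a.shape[0],:a.shape[1]]=a;c[600-b.shape[0]+20:,500:]=b[:580-600+b.shape[0]]if 0 else b[20:20+600-(600-b.shape[0]+20)][:, :300]
c=cv2.convertScaleAbs(c,alpha=1.8);cv2.imwrite('pics/z0.png',c)
p,W=cloud('top0')
for n,(u0,u1,v0,v1) in {'L':(300,338,212,265),'R':(362,408,205,262)}.items():
    w=W[v0:v1,u0:u1].reshape(-1,3); m=(w[:,2]>38)&(w[:,2]<60); q=w[m][:,:2].astype(np.float32)
    print(n,m.sum(),cv2.minAreaRect(q),w[m][:,2].mean())
E
```

```text
L 274 ((537.3972778320312, 61.65475082397461), (64.49481964111328, 125.20616149902344), 71.5292739868164) 45.69799224445716
R 288 ((559.1912841796875, -149.64724731445312), (125.57261657714844, 65.8255386352539), 24.80440330505371) 45.360143951866036
```

View pics/z0.png

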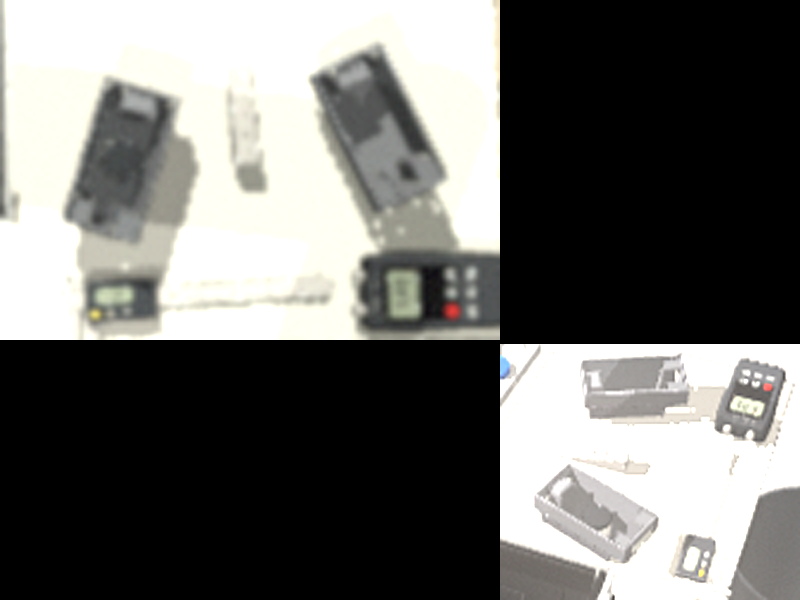

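{"fn": "apply_moves", "kwargs": {"targets": [-57.7, -63.2, 0, 0, 0, 136, 1, -57.7, -63.2, 0, 0, 0, 136, 1, -57.7, -63.2, 0, 0, 0, 136, 1, -57.7, -63.2, 0, 0, 0, 136, 1, -57.7, -63.2, 0, 0, 0, 136, 1, -57.7, -63.2, 0, 0, 0, 136, 1, -57.7, -63.2, 0, 0, 0, 136, 1, -57.7, -63.2, 0, 0, 0, 136, 1, -57.7, -63.2, 0, 0, 0, 136, 1, -57.7, -63.2, 0, 0, 0, 136, 1]}}

```text
time_s: 0.93
tcp_pos: [386.5, 251.8, 252.4]
ee_rot: [-180.0, 0.0, 88.8]
ft_force: [1.5, 0.7, 0.1]
width: 1.001
finger_force: 0.0
```

```bash
python3 - <<'E'
from h import *
p,W=cloud('top0')
m=(W[...,0]>380)&(W[...,0]<720)&(W[...,1]>-260)&(W[...,1]<260)
for x in range(400,720,40):
    print(x,[int(np.nanmax(np.append(W[...,2][m&(abs(W[...,0]-x)<20)&(abs(W[...,1]-y)<20)],0))) for y in range(240,-241,-40)])
E
```

```text
400 [25, 30, 11, 12, 22, 23, 13, 11, 8, 25, 38, 33, 33]
440 [30, 32, 7, 11, 23, 20, 13, 11, 14, 22, 34, 35, 33]
480 [82, 79, 78, 53, 53, 53, 8, 5, 7, 7, 54, 7, 5]
520 [73, 73, 79, 52, 50, 54, 8, 27, 7, 53, 54, 54, 6]
560 [57, 55, 79, 9, 56, 54, 47, 28, 8, 53, 54, 54, 7]
600 [37, 58, 78, 7, 54, 57, 53, 16, 52, 54, 52, 6, 7]
640 [36, 56, 80, 6, 7, 8, 9, 6, 8, 35, 52, 8, 6]
680 [35, 56, 120, 18, 7, 7, 8, 8, 7, 9, 19, 22, 8]
```

{"fn": "apply_moves", "kwargs": {"targets": [-39.8, 18.1, -5, 0, 0, 64, 1, -39.8, 18.1, -5, 0, 0, 64, 1, -39.8, 18.1, -5, 0, 0, 64, 1, -39.8, 18.1, -5, 0, 0, 64, 1, -39.8, 18.1, -5, 0, 0, 64, 1, -39.8, 18.1, -5, 0, 0, 64, 1, -39.8, 18.1, -5, 0, 0, 64, 1, -39.8, 18.1, -5, 0, 0, 64, 1, -39.8, 18.1, -5, 0, 0, 64, 1, -39.8, 18.1, -5, 0, 0, 64, 1]}}

```text
time_s: 1.77
tcp_pos: [551.9, -127.8, 299.8]
ee_rot: [-180.0, 0.0, 24.8]
ft_force: [0.6, 0.5, 0.0]
width: 1.001
finger_force: 0.0
```

{"fn": "apply_moves", "kwargs": {"targets": [0, 0, 0, 0, 0, 0, 1, 0, 0, 0, 0, 0, 0, 1]}}

```text
time_s: 1.93
tcp_pos: [552.0, -127.7, 299.4]
ee_rot: [-179.9, 0.0, 24.9]
ft_force: [-0.3, -0.4, -0.2]
width: 1.001
finger_force: 0.0
```

```bash
python3 - <<'E'
from h import *
print(observe()['tcp_pos'],observe()['ee_rot'])
shot('wrist','w0')
E
```

```text
[ 552.04199382 -127.6520748   299.40503583] [-1.79947490e+02  4.71970653e-02  2.48840070e+01]
```

View pics/w0.png

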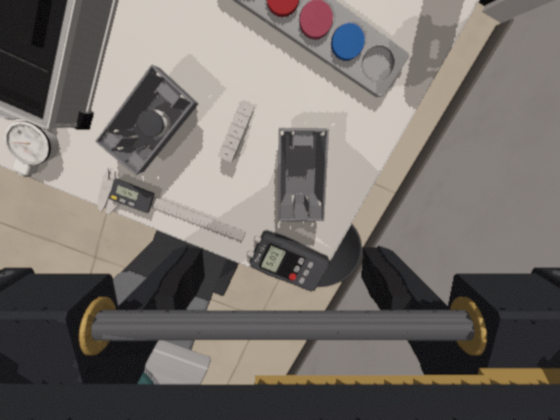

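The wrist view shows the jar tray at about (147,120) and the empty tray at (302,175). I'll zoom in on both and measure them.

```bash
python3 - <<'E'
from h import *
a=cv2.imread('pics/w0.png')
f=lambda x:cv2.convertScaleAbs(cv2.resize(x,(400,480),interpolation=2),alpha=1.8)
cv2.imwrite('pics/z1.png',np.hstack([f(a[60:180,95:195]),f(a[115:235,252:352])]))
p,W=cloud('w0')
for n,(u0,u1,v0,v1) in {'L':(92,200,62,176),'R':(270,332,122,225)}.items():
    w=W[v0:v1,u0:u1].reshape(-1,3); m=(w[:,2]>44)&(w[:,2]<58); q=w[m][:,:2].astype(np.float32)
    print(n,m.sum(),cv2.minAreaRect(q),np.percentile(w[m][:,2],[5,50,95]), np.nanpercentile(w[:,2],[5,20]))
    np.random.seed(0)
# jar cap
w=W[110:136,138:164].reshape(-1,3);print(np.nanmedian(w,0))
E
```

```text
L 1629 ((539.4992065429688, 59.24736785888672), (64.53695678710938, 126.05781555175781), 71.57366943359375) [44.23878872 48.18027586 51.04305196] [-0.84849439  0.01473111]
R 1262 ((562.0582885742188, -151.9354248046875), (123.83181762695312, 64.0162582397461), 24.584678649902344) [44.17253385 48.82009173 51.15314718] [-0.44273773  0.68434089]
[539.78797788  57.93599314  30.94612457]
```

View pics/z1.png

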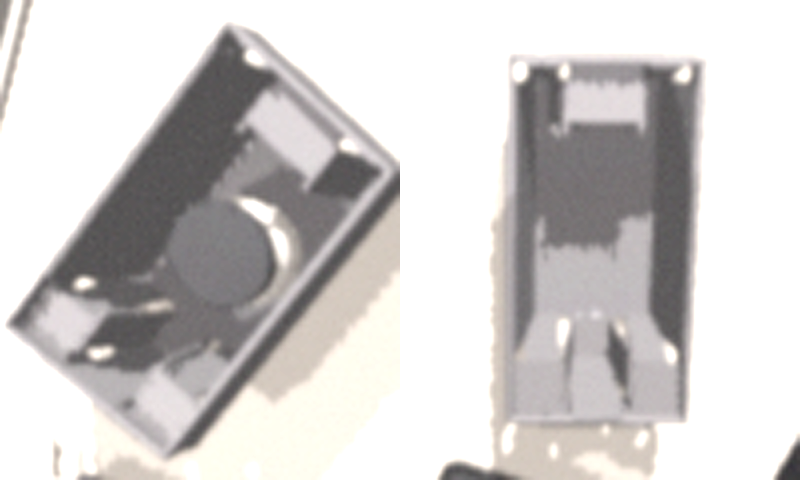

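{"fn": "apply_moves", "kwargs": {"targets": [-0.1, 2.6, 2, 0, 0, 0.3, 1, -0.1, 2.6, 6, 0, 0, 0.3, 1, -0.1, 2.6, 10, 0, 0, 0.3, 1, -0.1, 2.6, 14, 0, 0, 0.3, 1, -0.1, 2.6, 17, 0, 0, 0.3, 1, -0.1, 2.6, 20, 0, 0, 0.3, 1, -0.1, 2.6, 20, 0, 0, 0.3, 1, -0.1, 2.6, 20, 0, 0, 0.3, 1]}}

```text
time_s: 2.65
tcp_pos: [559.7, -147.5, 98.2]
ee_rot: [-179.8, 0.2, 24.9]
ft_force: [0.0, -1.1, 1.6]
width: 0.999
finger_force: 0.0
```

```bash
python3 - <<'E'
from h import *
print(observe()['tcp_pos'],observe()['ee_rot'])
shot('wrist','w1')
p,W=cloud('w1')
w=W.reshape(-1,3);m=(w[:,2]>44)&(w[:,2]<56)&(np.hypot(w[:,0]-562,w[:,1]+152)<73);print(m.sum(),cv2.minAreaRect(w[m][:,:2].astype(np.float32)))
E
```

```text
[ 559.70168746 -147.51093882   98.21471657] [-179.77700082    0.22736204   24.89799642]
4769 ((562.2650146484375, -151.50897216796875), (122.68151092529297, 64.38706970214844), 24.627296447753906)
```

{"fn": "apply_moves", "kwargs": {"targets": [0, 0.5, 0, 0, 0, 0.3, 1, 0, 0.5, 0, 0, 0, 0.3, 1, 0, 0.5, 0, 0, 0, 0.3, 1]}}

```text
time_s: 2.95
tcp_pos: [566.0, -154.9, 102.8]
ee_rot: [179.8, -0.2, 24.5]
ft_force: [-0.6, 0.9, -0.1]
width: 1.0
finger_force: 0.0
```

```bash
python3 - <<'E'
from h import *
for i in range(4):
    o=observe();c=calibration('wrist')['cam_to_world'];print(o['tcp_pos'].round(1),o['ee_rot'].round(2),c[:3,3].round(1))
    shot('wrist',f'w2{i}')
    p,W=cloud(f'w2{i}')
    w=W.reshape(-1,3);m=(w[:,2]>44)&(w[:,2]<56)&(np.hypot(w[:,0]-562,w[:,1]+152)<73);print(m.sum(),cv2.minAreaRect(w[m][:,:2].astype(np.float32)))
E
```

```text
[ 566.  -154.9  102.8] [179.82  -0.2   24.48] [ 637.  -122.1  235.5]
4477 ((562.3175048828125, -151.39453125), (122.45460510253906, 64.25773620605469), 24.463939666748047)
[ 565.5 -154.8  102.3] [ 1.7986e+02 -1.6000e-01  2.4470e+01] [ 636.6 -122.1  234.9]
4560 ((562.1520385742188, -151.419921875), (122.82046508789062, 64.45066833496094), 24.395627975463867)
[ 565.1 -154.7  101.8] [ 1.7989e+02 -1.2000e-01  2.4470e+01] [ 636.3 -122.   234.4]
4512 ((562.3851318359375, -151.47488403320312), (122.40062713623047, 64.36041259765625), 24.54402732849121)
[ 564.8 -154.6  101.3] [ 1.7993e+02 -9.0000e-02  2.4470e+01] [ 636.1 -121.9  233.9]
4596 ((562.267333984375, -151.45606994628906), (122.55770874023438, 64.57400512695312), 24.48436737060547)
```

{"fn": "apply_moves", "kwargs": {"targets": [0, -0.2, 1, 0, 0, 0, 1, 0, -0.2, 2.5, 0, 0, 0, 1, 0, -0.2, 4, 0, 0, 0, 1, 0, -0.2, 5.2, 0, 0, 0, 1, 0, -0.2, 6.2, 0, 0, 0, 1, 0, -0.2, 6.5, 0, 0, 0, 1, 0, -0.2, 6.5, 0, 0, 0, 1, 0, -0.2, 6.5, 0, 0, 0, 1, 0, -0.2, 6.5, 0, 0, 0, 1, 0, -0.2, 6.5, 0, 0, 0, 1]}}

```text
time_s: 3.98
tcp_pos: [564.1, -152.7, 36.0]
ee_rot: [179.9, -0.1, 24.5]
ft_force: [-0.5, 0.4, 0.3]
width: 0.996
finger_force: 0.0
```

{"fn": "apply_moves", "kwargs": {"targets": [-0.1, -0.15, 0.1, 0, 0, 0, 0.6, -0.1, -0.15, 0.1, 0, 0, 0, 0.6, -0.1, -0.15, 0.1, 0, 0, 0, 0.6, -0.1, -0.15, 0.1, 0, 0, 0, 0.6, -0.1, -0.15, 0.1, 0, 0, 0, 0.6, -0.1, -0.15, 0.1, 0, 0, 0, 0.6, -0.1, -0.15, 0.1, 0, 0, 0, 0.6], "grip_force": 20}}

```text
time_s: 4.57
tcp_pos: [561.8, -151.4, 34.2]
ee_rot: [180.0, -0.0, 24.5]
ft_force: [-0.8, -0.0, 3.2]
width: 0.72
finger_force: 20.0
```

{"fn": "apply_moves", "kwargs": {"targets": [0, 0, -1, 0, 0, 0, 0.6, 0, 0, -3, 0, 0, 0, 0.6, 0, 0, -5, 0, 0, 0, 0.6, 0, 0, -7, 0, 0, 0, 0.6, 0, 0, -9, 0, 0, 0, 0.6, 0, 0, -11, 0, 0, 0, 0.6, 0, 0, -13, 0, 0, 0, 0.6, 0, 0, -14, 0, 0, 0, 0.6, 0, 0, -14, 0, 0, 0, 0.6, 0, 0, -14, 0, 0, 0, 0.6]}}

```text
time_s: 5.4
tcp_pos: [561.8, -151.5, 174.4]
ee_rot: [180.0, -0.0, 24.5]
ft_force: [-0.4, -0.2, -2.4]
width: 0.723
finger_force: 20.0
```

```bash
python3 - <<'E'
from h import *
o=observe();print(o['tcp_pos'],o['ee_rot'],o['width'],o['finger_force'],o['joint_positions'].round(1))
shot('wrist','w3');shot('side','s3')
p,W=cloud('w3');w=W.reshape(-1,3)
t=o['tcp_pos'];m=(w[:,2]>t[2]+8)&(w[:,2]<t[2]+25)&(np.hypot(w[:,0]-t[0],w[:,1]-t[1])<75);print(m.sum(),cv2.minAreaRect(w[m][:,:2].astype(np.float32)),np.percentile(w[m][:,2],[10,50,90]))
b=cv2.imread('pics/s3.png')[30:240,250:450]
cv2.imwrite('pics/z3.png',np.hstack([cv2.resize(cv2.imread('pics/w3.png'),(400,300)),cv2.resize(b,(286,300))]))
E
```

```text
[ 561.84394709 -151.52658082  174.40119267] [ 1.79957650e+02 -4.43759448e-02  2.44812573e+01] 0.7227999626958168 19.99993875157088 [-17.5   8.6 108.3  -0.   63.   48. ]
11879 ((564.4220581054688, -150.52084350585938), (118.09823608398438, 96.84403991699219), 24.460256576538086) [183.8905629  187.09833362 191.19170927]
```

View pics/z3.png

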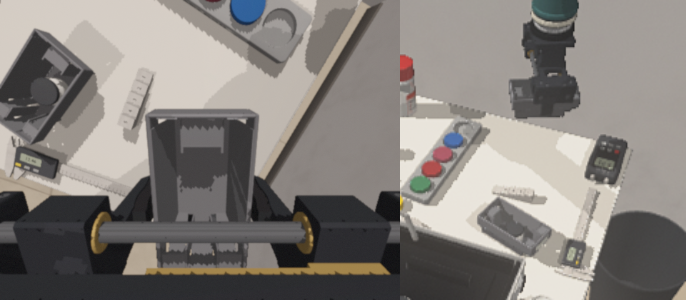

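{"fn": "apply_moves", "kwargs": {"targets": [0.3, -1, 0, 0, 0, -4, 0.6, 1, -3, 0, 0, 0, -11, 0.6, 1.8, -5.4, 0, 0, 0, -18, 0.6, 2.6, -7.8, 0, 0, 0, -25, 0.6, 3.4, -10.2, 0, 0, 0, -32, 0.6, 4.2, -12.6, 0, 0, 0, -39, 0.6, 5, -15, 0, 0, 0, -46, 0.6, 5.8, -17.4, 0, 0, 0, -53, 0.6, 6.4, -19.2, 0, 0, 0, -60, 0.6, 6.7, -20.1, 0, 0, 0, -67, 0.6]}}

```text
time_s: 6.33
tcp_pos: [537.7, 61.4, 172.0]
ee_rot: [-179.8, -0.0, 91.9]
ft_force: [0.1, 0.4, -0.7]
width: 0.724
finger_force: 20.0
```

{"fn": "apply_moves", "kwargs": {"targets": [0, 0, 0, 0, 0, -7, 0.6, 0, 0, 0, 0, 0, -14, 0.6, 0, 0, 0, 0, 0, -21, 0.6, 0, 0, 0, 0, 0, -28, 0.6, 0, 0, 0, 0, 0, -35, 0.6, 0, 0, 0, 0, 0, -42, 0.6, 0, 0, 0, 0, 0, -49, 0.6, 0, 0, 0, 0, 0, -56, 0.6, 0, 0, 0, 0, 0, -63, 0.6, 0, 0, 0, 0, 0, -70, 0.6]}}

```text
time_s: 7.17
tcp_pos: [538.1, 59.1, 171.9]
ee_rot: [-179.9, -0.2, 161.8]
ft_force: [-0.8, 0.5, -1.4]
width: 0.725
finger_force: 20.0
```

{"fn": "apply_moves", "kwargs": {"targets": [0, 0, 0, 0, 0, 0, 0.6, 0, 0, 0, 0, 0, 0, 0.6, 0, 0, 0, 0, 0, 0, 0.6, 0, 0, 0, 0, 0, 0, 0.6, 0, 0, 0, 0, 0, 0, 0.6, 0, 0, 0, 0, 0, 0, 0.6]}}

```text
time_s: 7.67
tcp_pos: [539.4, 59.2, 174.0]
ee_rot: [-180.0, -0.0, 161.4]
ft_force: [0.1, -0.3, -1.3]
width: 0.725
finger_force: 20.0
```

```bash
python3 - <<'E'
from h import *
o=observe();print(o['tcp_pos'],o['ee_rot'],o['width'],o['joint_positions'].round(1))
shot('wrist','w4');shot('top','t4');shot('side','s4')
p,W=cloud('w4');w=W.reshape(-1,3)
m=(w[:,2]>44)&(w[:,2]<56)&(np.hypot(w[:,0]-540,w[:,1]-59)<75);print(m.sum(),cv2.minAreaRect(w[m][:,:2].astype(np.float32)))
a=cv2.imread('pics/s4.png')[60:260,220:420]
cv2.imwrite('pics/z4.png',np.hstack([cv2.resize(cv2.imread('pics/w4.png'),(460,345)),cv2.resize(a,(340,345))]))
E
```

```text
[539.3531548   59.24469437 173.98278634] [-1.79997615e+02 -4.67323503e-03  1.61436224e+02] 0.7249691107163768 [  3.6   4.5 112.9  -0.   62.6 -67.8]
891 ((487.0452880859375, 76.964599609375), (64.13993072509766, 16.505329132080078), 71.52493286132812)
```

View pics/z4.png

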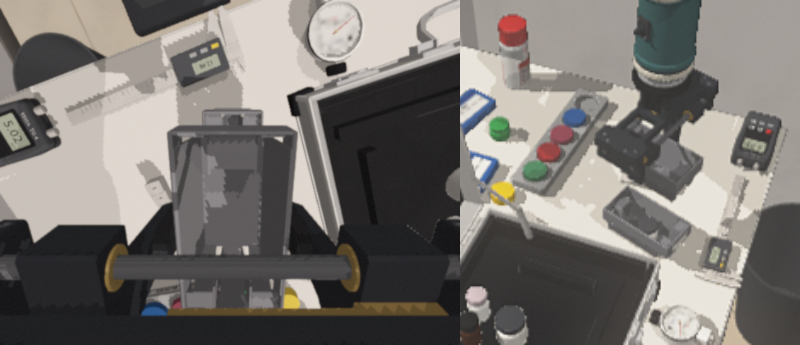

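Well aligned: the held tray is within about 1 mm of the lower one and its single-ledge end is over the two-ledge end. Descending.

{"fn": "apply_moves", "kwargs": {"targets": [0, 0, 1.5, 0, 0, 0, 0.6, 0, 0, 3.5, 0, 0, 0, 0.6, 0, 0, 5.5, 0, 0, 0, 0.6, 0, 0, 7, 0, 0, 0, 0.6, 0, 0, 8, 0, 0, 0, 0.6, 0, 0, 8.4, 0, 0, 0, 0.6, 0, 0, 8.4, 0, 0, 0, 0.6, 0, 0, 8.4, 0, 0, 0, 0.6, 0, 0, 8.4, 0, 0, 0, 0.6, 0, 0, 8.4, 0, 0, 0, 0.6]}}

```text
time_s: 8.65
tcp_pos: [540.4, 59.3, 91.3]
ee_rot: [180.0, 0.1, 161.5]
ft_force: [-0.5, -0.7, -1.4]
width: 0.724
finger_force: 20.0
```

{"fn": "apply_moves", "kwargs": {"targets": [0, 0, 0.1, 0, 0, 0, 0.6, 0, 0, 0.2, 0, 0, 0, 0.6, 0, 0, 0.3, 0, 0, 0, 0.6, 0, 0, 0.4, 0, 0, 0, 0.6, 0, 0, 0.5, 0, 0, 0, 0.6, 0, 0, 0.6, 0, 0, 0, 0.6, 0, 0, 0.7, 0, 0, 0, 0.6, 0, 0, 0.8, 0, 0, 0, 0.6, 0, 0, 0.8, 0, 0, 0, 0.6, 0, 0, 0.8, 0, 0, 0, 0.6]}}

```text
time_s: 9.48
tcp_pos: [539.3, 59.2, 81.9]
ee_rot: [-180.0, -0.0, 161.5]
ft_force: [-0.2, 0.3, -0.8]
width: 0.728
finger_force: 20.0
```

{"fn": "apply_moves", "kwargs": {"targets": [0, 0, 0.1, 0, 0, 0, 0.6, 0, 0, 0.2, 0, 0, 0, 0.6, 0, 0, 0.3, 0, 0, 0, 0.6, 0, 0, 0.35, 0, 0, 0, 0.6, 0, 0, 0.35, 0, 0, 0, 0.6, 0, 0, 0.35, 0, 0, 0, 0.6, 0, 0, 0.35, 0, 0, 0, 0.6]}}

```text
time_s: 10.07
tcp_pos: [539.4, 59.2, 78.6]
ee_rot: [-180.0, -0.0, 161.5]
ft_force: [-0.3, 0.0, -1.2]
width: 0.724
finger_force: 20.0
```

```bash
python3 - <<'E'
from h import *
o=observe();print(o['tcp_pos'],o['ft_force'])
shot('side','s5')
a=cv2.imread('pics/s5.png')[150:260,290:400]
cv2.imwrite('pics/z5.png',cv2.resize(a,(550,550),interpolation=2))
E
```

```text
[539.38480602  59.22583558  78.55423159] [-0.25914389  0.02385548 -1.17731606]
```

View pics/z5.png

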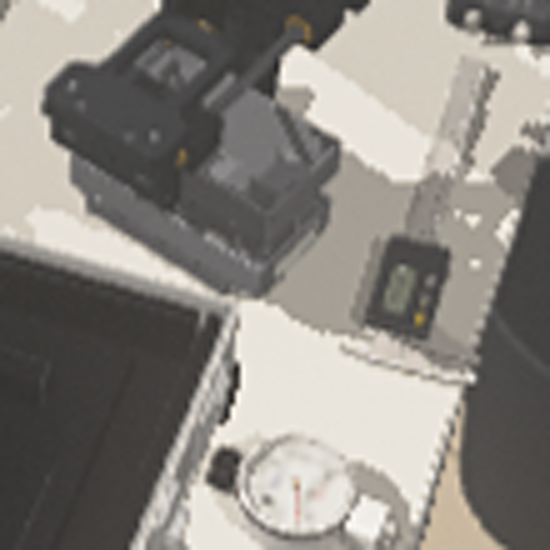

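The tray sits inside the lower rim but isn't touching yet, so I'll lower it slowly to contact.

{"fn": "apply_moves", "kwargs": {"targets": [0, 0, 0.05, 0, 0, 0, 0.6, 0, 0, 0.1, 0, 0, 0, 0.6, 0, 0, 0.15, 0, 0, 0, 0.6, 0, 0, 0.15, 0, 0, 0, 0.6, 0, 0, 0.15, 0, 0, 0, 0.6]}}

```text
time_s: 10.53
tcp_pos: [539.6, 59.2, 78.2]
ee_rot: [180.0, 0.0, 161.5]
ft_force: [-3.0, -0.6, 6.8]
width: 0.721
finger_force: 20.0
```

{"fn": "apply_moves", "kwargs": {"targets": [0, 0, -0.08, 0, 0, 0, 0.6, 0, 0, -0.08, 0, 0, 0, 0.6, 0, 0, -0.08, 0, 0, 0, 0.78, 0, 0, -0.08, 0, 0, 0, 0.85, 0, 0, -0.08, 0, 0, 0, 0.95, 0, 0, -0.08, 0, 0, 0, 0.95, 0, 0, -0.08, 0, 0, 0, 0.95, 0, 0, -0.08, 0, 0, 0, 0.95, 0, 0, -0.08, 0, 0, 0, 0.95]}}

```text
time_s: 11.28
tcp_pos: [539.4, 59.2, 77.8]
ee_rot: [-180.0, -0.0, 161.5]
ft_force: [-0.3, 0.6, -0.1]
width: 0.947
finger_force: 0.0
```

{"fn": "apply_moves", "kwargs": {"targets": [0, 0, -0.5, 0, 0, 0, 0.95, 0, 0, -1.5, 0, 0, 0, 0.95, 0, 0, -3, 0, 0, 0, 0.95, 0, 0, -6, 0, 0, 0, 0.95, 0, 0, -9, 0, 0, 0, 0.95, 0, 0, -12, 0, 0, 0, 0.95, 0, 0, -15, 0, 0, 0, 0.95, 0, 0, -17, 0, 0, 0, 0.95, 0, 0, -17, 0, 0, 0, 0.95, 0, 0, -17, 0, 0, 0, 0.95]}}

```text
time_s: 12.12
tcp_pos: [540.4, 59.3, 250.3]
ee_rot: [179.9, 0.2, 161.5]
ft_force: [0.2, 0.6, -0.7]
width: 0.952
finger_force: 0.0
```

```bash
python3 - <<'E'
from h import *
o=observe();print(o['tcp_pos'],o['ft_force'],o['width'])
shot('side','s6');shot('wrist','w6')
p,W=cloud('w6');w=W.reshape(-1,3)
near=np.hypot(w[:,0]-540,w[:,1]-59)<75
m=near&(w[:,2]>86)&(w[:,2]<102);print(m.sum(),cv2.minAreaRect(w[m][:,:2].astype(np.float32)))
m=near&(w[:,2]>90)&(w[:,2]<102);q=w[m];A=np.c_[q[:,:2]-[539,59],np.ones(len(q))];print(np.linalg.lstsq(A,q[:,2],rcond=None)[0],len(q))
a=cv2.imread('pics/s6.png')[140:240,290:390]
cv2.imwrite('pics/z6.png',np.hstack([cv2.resize(a,(400,400),interpolation=2),cv2.resize(cv2.imread('pics/w6.png'),(400,400))]))
E
```

```text
[540.43497022  59.30368298 250.25144173] [ 0.18863588  0.57041682 -0.70892281] 0.9521053113883928
2645 ((539.5614013671875, 59.14290237426758), (64.19892883300781, 123.84317016601562), 71.5018081665039)
[-2.13516034e-04 -1.35963047e-03  9.36253040e+01] 1356
```

View pics/z6.png

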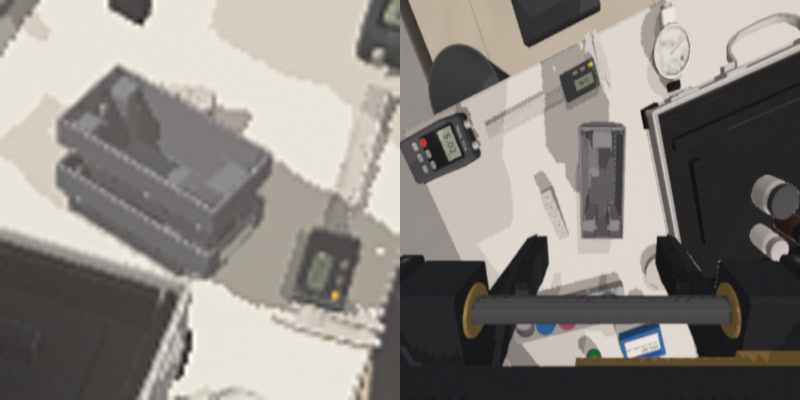

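The picture shows the upper tray level on the lower one. Its rim is about 94 mm up and it is centred at (539.6, 59.1), with its two-ledge end now at the far end. The gripper is clear, so I'm handing the job in.

```bash
python3 -c "
from rig import *
print(job_done())"
```

```text
the job is handed in; nothing more can be done
None
```

I put the empty tray on the jar tray, turned end for end, let go and handed the job in at about 12 s; it stands level with its rim about 94 mm up, as expected for feet on the ledges.

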